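# Find the stamped crate and push it over the dispatch line

### The job

Two small grey crates stand against the low wooden strip on the bench, and one of them carries a stamp underneath. With the fingertips, tip up first the left crate (the robot's left) and then the right one, each towards the robot on its near lower edge by about 60 degrees so that its underside shows, hold it there a moment, and let it down flat again under control before going on. Then push the stamped crate, standing on the bench, straight away from the robot until it is wholly past the yellow tape but no more than half a crate's depth beyond it, and leave the other crate and everything else where they stand; never pick a crate up.

Things in the scene. Friction and masses are not known exactly. Their poses are not given: they have to be found in the camera images.
- crate_a: one of two outwardly identical open grey plastic crates, 110 mm deep (its x, away from the robot) x 150 mm wide (y) x 80 mm high, 0.3 to 0.65 kg; either may stand on the left. Origin: centre of the underside, z up. Upright 5 mm walls, inside 100 x 140 mm, floor 9 mm up. A pull lip along the far rim sticks out 10 mm, 5 mm thick, its top flush with the rim. Near wall 0 to 14 mm beyond the strip.
- crate_b: the other crate, outwardly the same. A crate slides back to the strip before it tips. Fingertips on the outside of the far wall, below the lip, moving with that wall on its arc (towards the robot and up), tip it with under 15 N; the lip keeps them from slipping off; a level push may jam. It overbalances only past about 1.25 rad (weighted base); short of that it must be held and follows the fingers back down.
- crate_a_foot_l (a point): crate_a's near lower left corner, at (-55, +75, 0) mm in the crate's frame: on the edge it tips about
- crate_a_foot_r (a point): crate_a's near lower right corner, at (-55, -75, 0) mm in the crate's frame: on the edge it tips about
- crate_b_foot_l (a point): crate_b's near lower left corner, at (-55, +75, 0) mm in the crate's frame: on the edge it tips about
- crate_b_foot_r (a point): crate_b's near lower right corner, at (-55, -75, 0) mm in the crate's frame: on the edge it tips about
- stamp (a point): centre of the white painted stamp (a ring with a cross in it, 66 mm across) on the underside of the stamped crate, 3.5 mm above that crate's origin, so that crate is the one whose origin is next to this point; hidden until the crate is tipped. The other underside is plain.
- strip: dark wooden toe strip fixed to the bench, 24 mm (x) x 500 mm (y) x 12 mm high, origin at the centre of its underside. Its x axis points away from the robot (yaw within 0.1 rad); the crates stand beyond it, one left (+y) and one right (-y) of its middle, their centres 120 to 155 mm from it. It stops their feet from sliding towards the robot.
- line (a point): middle of the FAR edge of the yellow dispatch tape, 20 mm wide and 560 mm long (along its y), 1 mm thick, stuck on the bench about parallel to the strip, beyond both crates; its x axis points away from the robot, square to the tape. Its far edge lies 155 to 165 mm beyond the strip's middle.
- tin: bystander: small round tin, 42 mm wide, 50 mm high, standing between the crates (origin under it)
- reel: bystander: cardboard reel, 56 mm wide, 24 mm high, lying beyond the tape midway between the crates' lanes (origin under it)
- bottle_l: bystander: green wine bottle, 74 mm wide, 290 mm high, upright, left, beyond the tape (origin under it)
- bottle_r: bystander: green wine bottle, 74 mm wide, 290 mm high, upright, to the right beyond the tape (origin under it)
- mug: bystander: white mug, 80 mm wide, 90 mm high, to the left of the crates (origin under it)
- driver: bystander: screwdriver, at the right end of the strip, lying roughly along y (origin under its middle)
- driver_grip (a point): middle of the screwdriver's handle
- carton: bystander: cardboard box 70 x 100 x 60 mm, left, nearer the robot than the strip (origin under it)
Mind the look-alikes: they are no part of the job. Leave any green or purple look-alike of the crate_b alone.

How it is judged:
On the way, in this order (a step that is already met when the one before it is completed fails the run):
1. the left crate is tipped up on its near lower edge, by more than 0.85 rad (49 degrees), for 0.3 s (((y of crate_a in the frame of strip above 0 m and angle between crate_a's own z axis and vertical above 0.85 rad) or (y of crate_b in the frame of strip above 0 m and angle between crate_b's own z axis and vertical above 0.85 rad))), for 0.3 s.
2. the left crate is let down flat (((y of crate_a in the frame of strip above 0 m and angle between crate_a's own z axis and vertical below 0.06 rad and linear speed of crate_a below 0.05 m/s) or (y of crate_b in the frame of strip above 0 m and angle between crate_b's own z axis and vertical below 0.06 rad and linear speed of crate_b below 0.05 m/s))), for 0.2 s.
3. the right crate is tipped up likewise (((y of crate_a in the frame of strip below 0 m and angle between crate_a's own z axis and vertical above 0.85 rad) or (y of crate_b in the frame of strip below 0 m and angle between crate_b's own z axis and vertical above 0.85 rad))), for 0.3 s.
4. the right crate is let down flat (((y of crate_a in the frame of strip below 0 m and angle between crate_a's own z axis and vertical below 0.06 rad and linear speed of crate_a below 0.05 m/s) or (y of crate_b in the frame of strip below 0 m and angle between crate_b's own z axis and vertical below 0.06 rad and linear speed of crate_b below 0.05 m/s))), for 0.2 s.
At the end, for the whole second after the job is handed in: Both near lower corners of the stamped crate are 0 to 55 mm beyond the far edge of the tape (2 mm grace), both crates stand flat (within 0.06 rad) and at rest on the bench, and the unstamped crate is within 50 mm of where it started, still short of the tape (x of crate_a_foot_l in the frame of line between -0.002 and 0.055 m and x of crate_a_foot_r in the frame of line between -0.002 and 0.055 m and angle between each of crate_a, crate_b's own z axis and vertical below 0.06 rad and linear speed of each of crate_a, crate_b below 0.01 m/s and height (world z) of each of crate_a, crate_b below 0.01 m and distance of crate_b from where it was at the start of the episode below 0.05 m and x of crate_b in the frame of line below -0.04 m); the robot touches nothing.
It fails at once if a crate is lifted: both its near lower corners leave the bench by more than 25 mm (this also forbids tipping it away from the robot) (height (world z) of each of crate_a_foot_l, crate_a_foot_r above 0.025 m or height (world z) of each of crate_b_foot_l, crate_b_foot_r above 0.025 m).
It fails at once if a crate is tipped right over, past 1.35 rad (angle between any of crate_a, crate_b's own z axis and vertical above 1.35 rad).
It fails at once if a crate is let drop: it turns faster than 4 rad/s (angular speed of any of crate_a, crate_b above 4 rad/s).
It fails at once if a bystander is moved by more than 30 mm or knocked over (distance of any of tin, reel, bottle_l, bottle_r, mug, driver_grip, carton from where it was at the start of the episode above 0.03 m or angle between any of bottle_l, bottle_r, mug's own z axis and vertical above 0.5 rad).
It also fails if it takes over 72 s, if anything falls off the work surface, if the arm or the gripper's body presses on something with over 40 N, if the wrist force passes 120 N, or if a joint passes its speed limit or range.

### The arm

A 6-joint arm with a two-finger parallel gripper is mounted at the origin on the work surface. World frame = base frame: x ahead of the robot, y to its left, z up, the work surface at z = 0. Lengths are in m, angles in rad, forces in N, time in s.
With the tool pointing down it reaches from about 0.325 to 0.775 m from the base axis. Payload 5.5 kg.
Tool frame: the origin (TCP) lies at the very end of the fingers, on their centre line; the grasp point (between the pads) lies ctrl.tcp_to_grasp behind it (ctrl.tcp_to_grasp is the distance from the TCP to the grasp point, in m); z points along the fingers, y is the line along which they close (so a half turn about z gives the same grasp; the last joint's range is limited). The gripper opens to 88 mm and grips with 3 to 60 N. Pads are 20 mm wide; open, the fingers measure 115 mm over their backs; the gripper's body (75 mm by 178 mm) begins 61 mm behind the grasp point.
Start: joints at [-1.289, 0.091, 1.231, -0, 1.82, -0.057], TCP at [0.199, -0.566, 0.223] pointing down, gripper open.
Joint ranges: [-2.87, 2.87], [-0.86, 2.18], [0.17, 2.46], [-1.51, 4.65], [0.06, 2.69], [-2.65, 2.65]. Speed limits (rad/s): [2.57, 2.57, 3.01, 3.14, 3.14, 3.14].

### API

Orientations are given as [roll, pitch, yaw] about the fixed x, y, z axes, in that order (R = Rz(yaw) Ry(pitch) Rx(roll)).
In Python, from workcell import ctrl gives the robot as it stands. The module is installed in compiled form; this text tells all that it offers.
- The arm moves only by the tool step_arm, never from a script. Its argument "commands" is a list of rows, each an object of numbers: "dx", "dy", "dz": the shift along the world's x, y, z in units of 30 mm (1.0 is 30 mm); "yaw": the turn about the world's z in units of 5 degrees (1.0 is 5 degrees). A call has 1 to 20 rows; each row is the pose to reach, as a shift and turn from the pose commanded when the call began; what a row does not reach only later rows make up. A row lasts 1/12 s, in which the tool goes at most 41.7 mm and 7.16 degrees, less where a joint would pass 70% of its speed; a pose out of reach is approached as far as the arm can. A call with a gripper value outside its range is refused whole. "grip" is the closure in counts, from 0 (fully open) to 255 (shut), set as the call begins (left out, the last holds). The fingers move at their own pace and stop on an object; the grip force is fixed at half the most. Time passes only in rows, so rows that repeat a pose let the fingers close. It gives the time, the measured TCP pose, the force, the opening and the grip force at its end, in the units of the state.
- ctrl.read_state(): the state, without advancing time (a new reading comes with each control period).
- ctrl.capture(name): name is "side" or "top"; returns (picture, depth): 384x512x3 uint8, red, green, blue; 384x512 float32, m along the optical axis (not along the pixel's ray), 0 where there is no reading.
- ctrl.camera_info(name): a dict with "vertical_fov" (degrees; the focal length in pixels is half the picture's height over the tangent of half this angle, whatever the lens; pixels are square), "cx", "cy" (the principal point, pixels), "k1" (the pictures are not rectified: a ray, as slopes to the right and down, at radius r is drawn at 1 + k1 r^2 times it, then the intrinsics apply), "rvec" (rotation vector, rad) and "tvec" (3), from world to camera coordinates, as OpenCV has them. Camera axes: x right, y down, z forward; pixel columns grow to the right and rows downward; lengths in m; the calibration is good to about 2 mm. A picture is of the moment at which its call begins. camera_info takes no time and is no camera call.
- ctrl.hand_in(): hands the job in; it is judged then, once.
Trained networks look in the newest picture that a camera, given by its name, has taken for a name from the list of things; names that differ only in an ending like _2 or _b are one class to them, and where a whole thing is asked for, a point or a joint stands for the part that bears it (a point fixed in the world has none). Each returns a list of dicts, best first, with "confidence" (0 to 1); they miss things now and then, are a little off and sometimes report something else, mostly with a low value. They report only what shows in the picture. A call takes as long as a camera call. They do not tell look-alikes from the thing itself.
- ctrl.spot_in(camera, label): "extent" ([left, top, width, height] in pixels, round what is visible of it).
- ctrl.trace(camera, label): "pixels" (384x512 bool, what is visible of it) and "extent" ([left, top, width, height] in pixels, round what is visible of it).
- ctrl.mark_of(camera, label): "uv" ([column, row] in pixels: a listed point, or the origin of a listed thing).
The state is a dict: "time": time; "joint_positions": joint angles; "qvel": joint speeds; "joint_torque": joint torques, N m; "eef_pos": TCP position; "eef_rot": TCP orientation; "contact_force": force on the tool from outside, world axes, zero at the start; "ft_torque": the same for the moment, N m; "opening": finger opening in m; "finger_force": force on a finger pad.
Only numpy, scipy, OpenCV 4.12 (cv2) and the standard library are available. Lean on these libraries where they do the work, as an engineer would, in place of code of your own. Each camera call takes 0.05 s, during which the arm holds its last target. There are 200 camera calls.

## Working session

There is one attempt and no reset: what is moved stays moved. The work goes in short steps, Python scripts to look and compute and a tool call to move; the robot and the scene stay as the last step left them, time stands still between calls to the robot, and variables do not carry over. Pictures are saved under pics/ and viewed, at most 10 in all, crops included, and the job is handed in when it is done.

Besides the shell and the picture viewer there is one more tool, called in YAML: its name, and indented under it one key for each argument. step_arm: Moves the arm, as the interface text tells. Its arguments: {"type":"object","properties":{"commands":{"type":"array","items":{"type":"object","properties":{"dx":{"type":"number"},"dy":{"type":"number"},"dz":{"type":"number"},"yaw":{"type":"number"}}}},"grip":{"type":"number"}},"required":["commands"]}

```bash
mkdir -p pics; cat > h.py <<'E'
import numpy as np, cv2
from workcell import ctrl
def cam(n):
    i=ctrl.camera_info(n); f=192/np.tan(np.radians(i["vertical_fov"])/2)
    R=cv2.Rodrigues(np.array(i["rvec"],float))[0]; t=np.array(i["tvec"],float).ravel()
    return f,i["cx"],i["cy"],i["k1"],R,t
def ray(n,uv):
    f,cx,cy,k,R,t=cam(n); uv=np.atleast_2d(np.array(uv,float))
    d=(uv-[cx,cy])/f; s=d.copy()
    for _ in range(20): s=d/(1+k*(s**2).sum(1,keepdims=True))
    return np.c_[s,np.ones(len(s))],R,t
def world(n,uv,z):           # on plane z
    r,R,t=ray(n,uv); w=r@R; o=-R.T@t
    return o+w*((z-o[2])/w[:,2:3])
def cloud(n,depth):
    v,u=np.mgrid[:384,:512]; r,R,t=ray(n,np.c_[u.ravel(),v.ravel()])
    return ((r*depth.reshape(-1,1)-t)@R).reshape(384,512,3)
def save(n,p): cv2.imwrite(p,cv2.cvtColor(n,cv2.COLOR_RGB2BGR))
E
python3 - <<'E'
from h import *
for n in("top","side"):
    im,d=ctrl.capture(n); save(im,f"pics/{n}0.png"); np.savez(f"{n}0.npz",im=im,d=d)
    f,cx,cy,k,R,t=cam(n); print(n,f,cx,cy,k,-R.T@t)
    for l in ["crate_a","strip","line","tin","reel","bottle_l","mug","driver","carton","crate_a_foot_l","crate_a_foot_r"]:
        for r in ctrl.mark_of(n,l)[:4]: print(n,l,np.round(r["uv"],1),round(r["confidence"],2),np.round(world(n,r["uv"],0)[0,:2],3))
print(ctrl.read_state()["time"],ctrl.tcp_to_grasp)
E
```

```text
top 466.1648332723618 251.0632444088893 191.8206976386433 -0.11136134529267627 [0.36528684 0.02530977 1.23356788]
top crate_a [334.8 292.4] 0.88 [ 0.262 -0.225]
top crate_a [290.3 195.8] 0.78 [ 0.515 -0.104]
top crate_a [175.3  93. ] 0.77 [0.793 0.215]
top crate_a [193.4 195.8] 0.76 [0.509 0.154]
top strip [236.5 221.5] 0.96 [0.443 0.038]
top line [240.6 160.3] 0.85 [0.608 0.031]
top tin [241.2 184.2] 0.77 [0.543 0.028]
top reel [241.1 117.5] 0.76 [0.727 0.032]
top bottle_l [360.1 143.2] 0.65 [ 0.664 -0.295]
top bottle_l [123.6 150.4] 0.59 [0.629 0.348]
top mug [126.2 198.5] 0.74 [0.498 0.334]
top driver [382.1 223.9] 0.83 [ 0.444 -0.353]
top driver [359.9 142.6] 0.23 [ 0.666 -0.295]
top driver [293.4 199.8] 0.17 [ 0.504 -0.113]
top driver [121.2 196.8] 0.17 [0.502 0.348]
top carton [ 99.3 257.3] 0.91 [0.34  0.398]
top crate_a_foot_l [262.7 216.3] 0.9 [ 0.459 -0.031]
top crate_a_foot_l [320.5 217. ] 0.89 [ 0.46  -0.186]
top crate_a_foot_r [262.7 216.3] 0.9 [ 0.459 -0.031]
top crate_a_foot_r [320.5 217. ] 0.89 [ 0.46  -0.186]
side 392.4092166984153 250.9415706971822 186.54198392967322
[... 318 characters left out ...]
.63 [0.334 0.421]
side line [276.7 188. ] 0.6 [0.606 0.022]
side line [257.5 225.2] 0.23 [ 0.523 -0.111]
side reel [314.4 182. ] 0.66 [0.723 0.025]
side bottle_l [265.4 125.3] 0.96 [0.64  0.348]
side bottle_l [327.9 275.6] 0.85 [ 0.658 -0.3  ]
side bottle_l [221.2 153.1] 0.29 [0.465 0.22 ]
side mug [224.9 130.4] 0.61 [0.493 0.346]
side driver [239.5 313.3] 0.66 [ 0.434 -0.358]
side carton [182.2 123.9] 0.86 [0.347 0.418]
side carton [238.2 162.4] 0.49 [0.512 0.162]
side crate_a_foot_l [229.5 209.7] 0.64 [ 0.456 -0.039]
side crate_a_foot_l [237.8 250.5] 0.62 [ 0.457 -0.185]
side crate_a_foot_r [229.5 209.7] 0.64 [ 0.456 -0.039]
side crate_a_foot_r [237.8 250.5] 0.62 [ 0.457 -0.185]
1.2 0.0187
```

View pics/top0.png

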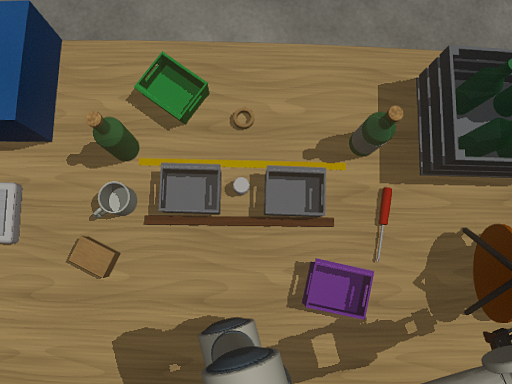

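View pics/side0.png

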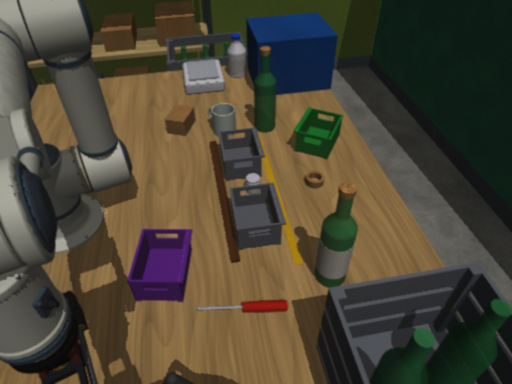

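The two grey crates at top-view pixels (190,190) and (295,192) stand behind the strip and are the ones meant. The green one at (172,88) and the purple one at (338,290) are look-alikes. Next I measure the strip, crate rims and tape.

```bash
python3 - <<'E'
from h import *
z=np.load("top0.npz"); im,d=z["im"],z["d"]; P=cloud("top",d)
hsv=cv2.cvtColor(im,cv2.COLOR_RGB2HSV)
grey=(hsv[...,1]<60)
for name,y0,y1 in(("L",.06,.25),("R",-.21,-.01)):
    m=grey&(abs(P[...,2]-.078)<.008)&(P[...,0]>.43)&(P[...,0]<.62)&(P[...,1]>y0)&(P[...,1]<y1)
    q=P[m][:,:2].astype(np.float32); r=cv2.minAreaRect(q); print(name,len(q),r,np.median(P[m][:,2]))
    b=cv2.boxPoints(r); print(np.round(b,3).tolist())
yel=(hsv[...,0]>20)&(hsv[...,0]<35)&(hsv[...,1]>180)&(hsv[...,2]>120)
v,u=np.nonzero(yel); q=world("top",np.c_[u,v],.001)[:,:2]; k=(abs(q[:,0]-.6)<.04); print("tape",k.sum(),cv2.minAreaRect(q[k].astype(np.float32)))
t=max(ctrl.trace("top","strip"),key=lambda r:r["confidence"]); v,u=np.nonzero(t["pixels"]); q=world("top",np.c_[u,v],.012)[:,:2]
print("strip",len(q),cv2.minAreaRect(q.astype(np.float32)),np.percentile(q[:,0],[2,50,98]))
mk=lambda c: [np.round(world(c,r["uv"],0)[0,:2],3).tolist() for r in ctrl.mark_of(c,"crate_a_foot_l")+ctrl.mark_of(c,"crate_a_foot_r")]
s=ctrl.read_state(); print({k:np.round(s[k],3) for k in("time","eef_pos","eef_rot","opening","contact_force")})
for l in("stamp",): print(ctrl.mark_of("side",l),ctrl.mark_of("top",l))
E
```

```text
L 704 ((0.521874725818634, 0.15715652704238892), (0.15177293121814728, 0.12102065980434418), 89.73455810546875) 0.07947031817657643
[[0.460999995470047, 0.0820000022649765], [0.5820000171661377, 0.08100000023841858], [0.5830000042915344, 0.2329999953508377], [0.4620000123977661, 0.2329999953508377]]
R 695 ((0.5205554962158203, -0.10914608836174011), (0.1485213339328766, 0.12115247547626495), 89.08995819091797) 0.07955831613603574
[[0.45899999141693115, -0.18199999630451202], [0.5799999833106995, -0.18400000035762787], [0.5820000171661377, -0.035999998450279236], [0.460999995470047, -0.03400000184774399]]
tape 1121 ((0.5996191501617432, 0.02622106671333313), (0.02005905844271183, 0.5572503209114075), 0.10765853524208069)
strip 1641 ((0.4457796514034271, 0.030631855130195618), (0.024407485499978065, 0.4950566589832306), 0.6154525876045227) [0.43329681 0.4455628  0.4570506 ]
{'time': np.float64(1.25), 'eef_pos': array([ 0.199, -0.566,  0.223]), 'eef_rot': array([ 3.142, -0.   ,  0.339]), 'opening': np.float64(0.088), 'contact_force': array([0.077, 0.182, 0.566])}
[{'uv': [256.2, 223.8], 'confidence': 0.74}] [{'uv': [294.3, 195.9], 'confidence': 0.78}]
```

step_arm:
  commands:
    - {"dx": 0.2,"dy": 0.6,"yaw": -0.2}
    - {"dx": 0.5,"dy": 1.7,"yaw": -0.5}
    - {"dx": 0.9,"dy": 3,"yaw": -0.9}
    - {"dx": 1.3,"dy": 4.3,"yaw": -1.3}
    - {"dx": 1.7,"dy": 5.6,"yaw": -1.7}
    - {"dx": 2.1,"dy": 6.9,"yaw": -2.1}
    - {"dx": 2.5,"dy": 8.2,"yaw": -2.5}
    - {"dx": 2.9,"dy": 9.5,"yaw": -2.9}
    - {"dx": 3.3,"dy": 10.8,"yaw": -3.3}
    - {"dx": 3.7,"dy": 12.1,"yaw": -3.885}
    - {"dx": 4.1,"dy": 13.4,"yaw": -3.885}
    - {"dx": 4.5,"dy": 14.7,"yaw": -3.885}
    - {"dx": 4.9,"dy": 16,"yaw": -3.885}
    - {"dx": 5.3,"dy": 17.3,"yaw": -3.885}
    - {"dx": 5.7,"dy": 18.6,"yaw": -3.885}
    - {"dx": 6.1,"dy": 19.9,"yaw": -3.885}
    - {"dx": 6.5,"dy": 21.2,"yaw": -3.885}
    - {"dx": 6.9,"dy": 22.4,"yaw": -3.885}
    - {"dx": 7.2,"dy": 23.5,"yaw": -3.885}
    - {"dx": 7.4,"dy": 24.1,"yaw": -3.885}

```text
$.commands[0]: bad value
```

step_arm:
  commands:
    - {"dx": 0.2,"dy": 0.6,"dz": 0,"yaw": -0.2}
    - {"dx": 0.5,"dy": 1.7,"dz": 0,"yaw": -0.5}
    - {"dx": 0.9,"dy": 3,"dz": 0,"yaw": -0.9}
    - {"dx": 1.3,"dy": 4.3,"dz": 0,"yaw": -1.3}
    - {"dx": 1.7,"dy": 5.6,"dz": 0,"yaw": -1.7}
    - {"dx": 2.1,"dy": 6.9,"dz": 0,"yaw": -2.1}
    - {"dx": 2.5,"dy": 8.2,"dz": 0,"yaw": -2.5}
    - {"dx": 2.9,"dy": 9.5,"dz": 0,"yaw": -2.9}
    - {"dx": 3.3,"dy": 10.8,"dz": 0,"yaw": -3.3}
    - {"dx": 3.7,"dy": 12.1,"dz": 0,"yaw": -3.885}
    - {"dx": 4.1,"dy": 13.4,"dz": 0,"yaw": -3.885}
    - {"dx": 4.5,"dy": 14.7,"dz": 0,"yaw": -3.885}
    - {"dx": 4.9,"dy": 16,"dz": 0,"yaw": -3.885}
    - {"dx": 5.3,"dy": 17.3,"dz": 0,"yaw": -3.885}
    - {"dx": 5.7,"dy": 18.6,"dz": 0,"yaw": -3.885}
    - {"dx": 6.1,"dy": 19.9,"dz": 0,"yaw": -3.885}
    - {"dx": 6.5,"dy": 21.2,"dz": 0,"yaw": -3.885}
    - {"dx": 6.9,"dy": 22.4,"dz": 0,"yaw": -3.885}
    - {"dx": 7.2,"dy": 23.5,"dz": 0,"yaw": -3.885}
    - {"dx": 7.4,"dy": 24.1,"dz": 0,"yaw": -3.885}

```text
time: 3.02
eef_pos: [0.4214, 0.1605, 0.2224]
eef_rot: [-3.141, 0.0, 0.003]
contact_force: [0.2, -0.3, -0.2]
opening: 0.0876
finger_force: 0.0
```

step_arm:
  commands:
    - {"dx": 1,"dy": 0,"dz": 0,"yaw": 0}
    - {"dx": 2.2,"dy": 0,"dz": 0,"yaw": 0}
    - {"dx": 3.4,"dy": 0,"dz": 0,"yaw": 0}
    - {"dx": 4.6,"dy": 0,"dz": 0,"yaw": 0}
    - {"dx": 5.6,"dy": 0,"dz": -0.2,"yaw": 0}
    - {"dx": 6.3,"dy": 0,"dz": -1,"yaw": 0}
    - {"dx": 6.3,"dy": 0,"dz": -2,"yaw": 0}
    - {"dx": 6.3,"dy": 0,"dz": -3,"yaw": 0}
    - {"dx": 6.3,"dy": 0,"dz": -4,"yaw": 0}
    - {"dx": 6.3,"dy": 0,"dz": -5,"yaw": 0}
    - {"dx": 6.3,"dy": 0,"dz": -5.7,"yaw": 0}
    - {"dx": 6.3,"dy": 0,"dz": -5.95,"yaw": 0}
    - {"dx": 6.3,"dy": 0,"dz": -5.95,"yaw": 0}

```text
time: 4.1
eef_pos: [0.6089, 0.1568, 0.0413]
eef_rot: [3.141, 0.005, -0.0]
contact_force: [-0.6, -0.2, 0.9]
opening: 0.0876
finger_force: 0.0
```

step_arm:
  commands:
    - {"dx": -0.2,"dy": 0,"dz": 0,"yaw": 0}
    - {"dx": -0.4,"dy": 0,"dz": 0,"yaw": 0}
    - {"dx": -0.55,"dy": 0,"dz": 0,"yaw": 0}
    - {"dx": -0.55,"dy": 0,"dz": 0,"yaw": 0}

```text
time: 4.43
eef_pos: [0.594, 0.1575, 0.0463]
eef_rot: [-3.141, -0.003, 0.0]
contact_force: [-0.7, 0.3, 0.2]
opening: 0.0879
finger_force: 0.0
```

step_arm:
  commands:
    - {"dx": -0.1,"dy": 0,"dz": 0,"yaw": 0}
    - {"dx": -0.15,"dy": 0,"dz": 0,"yaw": 0}
    - {"dx": -0.2,"dy": 0,"dz": 0,"yaw": 0}
    - {"dx": -0.2,"dy": 0,"dz": 0,"yaw": 0}

```text
time: 4.77
eef_pos: [0.5886, 0.1572, 0.0452]
eef_rot: [-3.141, -0.002, -0.0]
contact_force: [3.0, 0.1, 2.1]
opening: 0.0878
finger_force: 1.8
```

```bash
cat > arc.py <<'E'
import numpy as np
def tip(deg,pre=.003,z0=.045):   # finger face lower corner relative to pivot
    t=np.radians(deg); c,s=np.cos(t),np.sin(t); d=.075-z0
    if s<.01/d: p=np.array([.12*c-.075*s,.12*s+.075*c-d])
    else:
        h=.075-.01*c/.01*d*0-.0; tt=np.arcsin(.01/d); h=.075-.01/np.tan(tt)
        p=np.array([.11*c-h*s,.11*s+h*c])
    return p-pre*np.array([c,s])*(deg>0)
if __name__=="__main__":
    p0=tip(0)-[.003,0]
    for a in np.arange(0,73,4): print(a,np.round((tip(a,.004)-tip(0,.0)+[.003,0])/.03,2))
E
python3 arc.py
```

```text
0 [0.1 0. ]
4 [-0.22  0.26]
8 [-0.42  0.51]
12 [-0.64  0.75]
16 [-0.87  0.97]
20 [-1.11  1.17]
24 [-1.31  1.36]
28 [-1.51  1.53]
32 [-1.73  1.69]
36 [-1.96  1.84]
40 [-2.19  1.96]
44 [-2.44  2.07]
48 [-2.69  2.17]
52 [-2.95  2.24]
56 [-3.22  2.3 ]
60 [-3.48  2.34]
64 [-3.75  2.36]
68 [-4.02  2.36]
72 [-4.29  2.34]
```

step_arm:
  commands:
    - {"dx": -0.15,"dy": 0,"dz": 0.13,"yaw": 0}
    - {"dx": -0.27,"dy": 0,"dz": 0.26,"yaw": 0}
    - {"dx": -0.38,"dy": 0,"dz": 0.39,"yaw": 0}
    - {"dx": -0.5,"dy": 0,"dz": 0.51,"yaw": 0}
    - {"dx": -0.6,"dy": 0,"dz": 0.63,"yaw": 0}
    - {"dx": -0.71,"dy": 0,"dz": 0.75,"yaw": 0}
    - {"dx": -0.94,"dy": 0,"dz": 0.97,"yaw": 0}
    - {"dx": -1.18,"dy": 0,"dz": 1.17,"yaw": 0}

```text
time: 5.43
eef_pos: [0.5563, 0.1573, 0.083]
eef_rot: [-3.14, -0.011, 0.0]
contact_force: [15.5, 1.1, 11.1]
opening: 0.0872
finger_force: 9.1
```

```bash
cat > look.py <<'E'
from h import *; import sys
tag=sys.argv[1]
im,d=ctrl.capture("side"); P=cloud("side",d)
save(cv2.resize(im[90:290,150:350],None,fx=3,fy=3,interpolation=cv2.INTER_CUBIC),f"pics/{tag}.png")
s=ctrl.read_state(); print(s["time"],np.round(s["eef_pos"],4),np.round(s["contact_force"],1))
for c in("side",): print([(np.round(r["uv"]),round(r["confidence"],2)) for r in ctrl.mark_of(c,"stamp")])
E
python3 look.py l24
```

```text
5.4833 [0.5555 0.1575 0.0843] [ 8.1 -0.6  5.6]
[(array([256., 222.]), 0.7)]
```

View pics/l24.png

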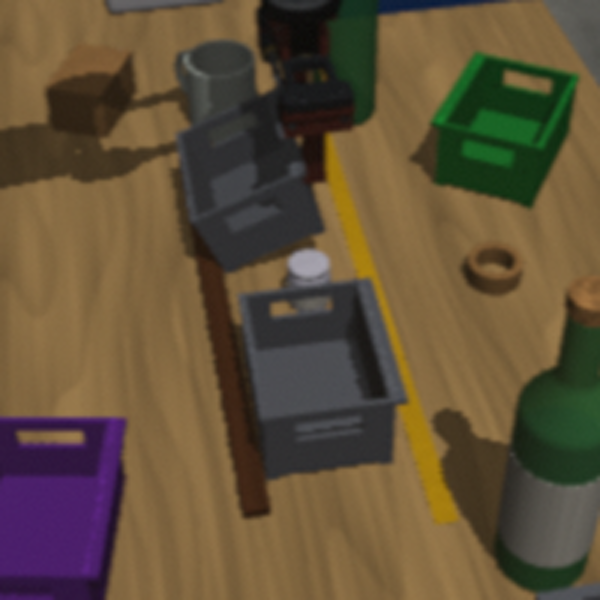

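step_arm:
  commands:
    - {"dx": -0.2,"dy": 0,"dz": 0.19,"yaw": 0}
    - {"dx": -0.4,"dy": 0,"dz": 0.36,"yaw": 0}
    - {"dx": -0.62,"dy": 0,"dz": 0.52,"yaw": 0}
    - {"dx": -0.85,"dy": 0,"dz": 0.67,"yaw": 0}
    - {"dx": -1.08,"dy": 0,"dz": 0.79,"yaw": 0}
    - {"dx": -1.33,"dy": 0,"dz": 0.9,"yaw": 0}
    - {"dx": -1.58,"dy": 0,"dz": 1.0,"yaw": 0}
    - {"dx": -1.84,"dy": 0,"dz": 1.07,"yaw": 0}
    - {"dx": -2.0,"dy": 0,"dz": 1.12,"yaw": 0}
    - {"dx": -2.15,"dy": 0,"dz": 1.14,"yaw": 0}
    - {"dx": -2.15,"dy": 0,"dz": 1.14,"yaw": 0}
    - {"dx": -2.15,"dy": 0,"dz": 1.14,"yaw": 0}
    - {"dx": -2.15,"dy": 0,"dz": 1.14,"yaw": 0}
    - {"dx": -2.15,"dy": 0,"dz": 1.14,"yaw": 0}

```text
time: 6.7
eef_pos: [0.4937, 0.1572, 0.1225]
eef_rot: [-3.14, -0.019, -0.001]
contact_force: [8.1, -2.3, 29.1]
opening: 0.088
finger_force: 14.3
```

```bash
python3 look.py l60; python3 - <<'E'
from h import *
im,d=ctrl.capture("side"); P=cloud("side",d)
g=cv2.cvtColor(im,cv2.COLOR_RGB2HSV)[...,1]<70
m=g&(P[...,1]>.06)&(P[...,1]<.1)&(P[...,0]>.38)&(P[...,0]<.62)&(P[...,2]>.003)&(P[...,2]<.17)   # right side wall
q=P[m]; print(len(q)); b=cv2.boxPoints(cv2.minAreaRect(q[:,[0,2]].astype(np.float32))); print(np.round(b,3).tolist(),cv2.minAreaRect(q[:,[0,2]].astype(np.float32)))
print(ctrl.mark_of("top","stamp"))
im,d=ctrl.capture("top"); print(ctrl.mark_of("top","stamp"))
E
```

```text
6.75 [0.4937 0.1572 0.1225] [ 8.3 -1.8 29. ]
[(array([254., 225.]), 0.76), (array([232., 151.]), 0.4)]
803
[[0.3930000066757202, 0.041999999433755875], [0.4620000123977661, 0.0], [0.527999997138977, 0.10899999737739563], [0.4580000042915344, 0.1509999930858612]] ((0.46007242798805237, 0.0755206048488617), (0.1272718757390976, 0.08098386228084564), 59.013877868652344)
[{'uv': [294.3, 195.9], 'confidence': 0.78}]
[{'uv': [295.8, 196.9], 'confidence': 0.78}]
```

View pics/l60.png

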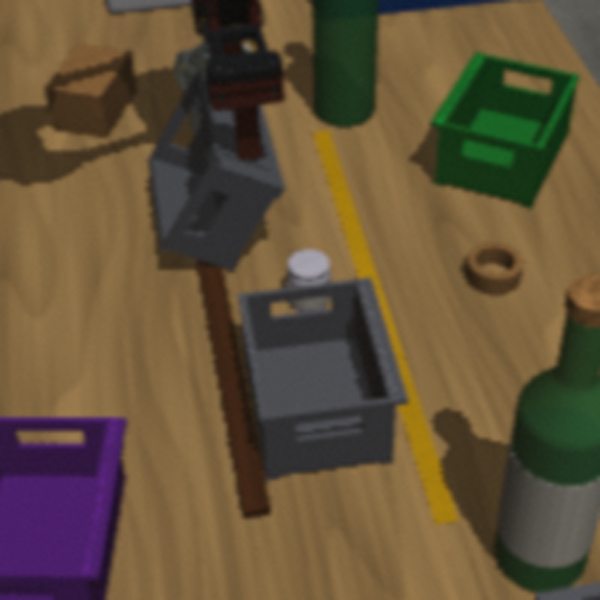

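The left crate stands at 59° and its underside faces away from both cameras: neither camera can geometrically see it (both sit at x<0.4). Before letting it down I check what the networks report.

```bash
cat > q.py <<'E'
from h import *
for c in("side","top"):
    ctrl.capture(c)
    for l in("stamp","crate_a_foot_l","crate_b_foot_l","crate_a"):
        print(c,l,[(np.round(r["uv"]).astype(int).tolist(),round(r["confidence"],2)) for r in ctrl.mark_of(c,l)])
    print(c,"spot stamp",[(np.round(r["extent"]).astype(int).tolist(),round(r["confidence"],2)) for r in ctrl.spot_in(c,"stamp")])
def proj(c,p):
    f,cx,cy,k,R,t=cam(c); q=R@np.array(p)+t; s=q[:2]/q[2]; return np.round(s*(1+k*(s@s))*f+[cx,cy])
for c in("side","top"): print(c,"hidden stamp spots L",proj(c,[.485,.157,.049]),"R",proj(c,[.516,-.109,.0035]))
print(ctrl.read_state()["time"])
E
python3 q.py
```

```text
side stamp [([254, 225], 0.72), ([257, 224], 0.5)]
side crate_a_foot_l [([227, 180], 0.71), ([235, 250], 0.6), ([232, 206], 0.57)]
side crate_b_foot_l [([226, 181], 0.97), ([222, 150], 0.94), ([339, 133], 0.87), ([135, 302], 0.87), ([153, 247], 0.67), ([326, 159], 0.63)]
side crate_a [([235, 150], 0.8), ([254, 226], 0.78), ([165, 275], 0.67), ([318, 143], 0.66), ([234, 249], 0.53)]
side spot stamp [([230, 183, 54, 68], 0.46)]
top stamp [([293, 197], 0.63)]
top crate_a_foot_l [([263, 216], 0.83), ([322, 218], 0.56)]
top crate_b_foot_l [([163, 211], 0.98), ([172, 62], 0.97), ([208, 96], 0.81), ([297, 302], 0.79), ([357, 312], 0.76), ([219, 210], 0.66), ([320, 216], 0.63)]
top crate_a [([189, 200], 0.92), ([334, 291], 0.92), ([174, 92], 0.76), ([290, 195], 0.57), ([242, 119], 0.46)]
top spot stamp [([266, 169, 63, 46], 0.57), ([143, 213, 187, 14], 0.36)]
side hidden stamp spots L [229. 152.] R [255. 224.]
top hidden stamp spots L [190. 203.] R [292. 195.]
7.6
```

step_arm:
  commands:
    - {"dx": 0.15,"dy": 0,"dz": -0.02,"yaw": 0}
    - {"dx": 0.31,"dy": 0,"dz": -0.07,"yaw": 0}
    - {"dx": 0.57,"dy": 0,"dz": -0.14,"yaw": 0}
    - {"dx": 0.82,"dy": 0,"dz": -0.24,"yaw": 0}
    - {"dx": 1.07,"dy": 0,"dz": -0.35,"yaw": 0}
    - {"dx": 1.3,"dy": 0,"dz": -0.47,"yaw": 0}
    - {"dx": 1.53,"dy": 0,"dz": -0.62,"yaw": 0}
    - {"dx": 1.75,"dy": 0,"dz": -0.78,"yaw": 0}
    - {"dx": 1.95,"dy": 0,"dz": -0.95,"yaw": 0}
    - {"dx": 2.15,"dy": 0,"dz": -1.14,"yaw": 0}
    - {"dx": 2.39,"dy": 0,"dz": -1.34,"yaw": 0}
    - {"dx": 2.51,"dy": 0,"dz": -1.45,"yaw": 0}
    - {"dx": 2.62,"dy": 0,"dz": -1.56,"yaw": 0}
    - {"dx": 2.73,"dy": 0,"dz": -1.68,"yaw": 0}
    - {"dx": 2.84,"dy": 0,"dz": -1.8,"yaw": 0}
    - {"dx": 2.95,"dy": 0,"dz": -1.93,"yaw": 0}
    - {"dx": 3.06,"dy": 0,"dz": -2.05,"yaw": 0}
    - {"dx": 3.18,"dy": 0,"dz": -2.18,"yaw": 0}
    - {"dx": 3.3,"dy": 0,"dz": -2.31,"yaw": 0}
    - {"dx": 3.4,"dy": 0,"dz": -2.31,"yaw": 0}

```text
time: 9.27
eef_pos: [0.5887, 0.1569, 0.0418]
eef_rot: [3.141, 0.005, -0.0]
contact_force: [-0.8, 0.4, 0.1]
opening: 0.0878
finger_force: 0.0
```

step_arm:
  commands:
    - {"dx": 0.15,"dy": 0,"dz": 0,"yaw": 0}
    - {"dx": 0.3,"dy": 0,"dz": 0,"yaw": 0}
    - {"dx": 0.5,"dy": 0,"dz": 0,"yaw": 0}
    - {"dx": 0.7,"dy": 0,"dz": 0,"yaw": 0}
    - {"dx": 0.7,"dy": 0,"dz": 0,"yaw": 0}

```text
time: 9.68
eef_pos: [0.6121, 0.157, 0.0443]
eef_rot: [-3.141, -0.001, -0.001]
contact_force: [-0.5, 0.5, 0.5]
opening: 0.0875
finger_force: 0.0
```

```bash
cat > rim.py <<'E'
from h import *
im,d=ctrl.capture("top"); P=cloud("top",d)
g=cv2.cvtColor(im,cv2.COLOR_RGB2HSV)[...,1]<60
for name,y0,y1 in(("L",.06,.25),("R",-.21,-.01)):
    m=g&(abs(P[...,2]-.078)<.008)&(P[...,0]>.43)&(P[...,0]<.77)&(P[...,1]>y0)&(P[...,1]<y1)
    q=P[m][:,:2].astype(np.float32); print(name,len(q),cv2.minAreaRect(q),np.round(np.percentile(q[:,0],[0.5,99.5]),4),np.median(P[m][:,2]))
s=ctrl.read_state(); print(s["time"],np.round(s["eef_pos"],4),np.round(s["contact_force"],1))
E
python3 rim.py
```

```text
L 332 ((0.5455502271652222, 0.15641890466213226), (0.15191422402858734, 0.061656516045331955), 88.77237701416016) [0.5161 0.5758] 0.07914131823896677
R 679 ((0.5205980539321899, -0.10897760093212128), (0.14835438132286072, 0.12120048701763153), 88.96780395507812) [0.4592 0.5809] 0.07971288991659777
9.7333 [0.6115 0.1571 0.0442] [0.  0.4 0.4]
```

step_arm:
  commands:
    - {"dx": 0,"dy": 0,"dz": 1,"yaw": 0}
    - {"dx": 0,"dy": -0.5,"dz": 1.7,"yaw": 0}
    - {"dx": 0,"dy": -1.5,"dz": 1.7,"yaw": 0}
    - {"dx": 0,"dy": -2.7,"dz": 1.7,"yaw": 0}
    - {"dx": 0,"dy": -4,"dz": 1.7,"yaw": 0}
    - {"dx": 0,"dy": -5.3,"dz": 1.7,"yaw": 0}
    - {"dx": 0,"dy": -6.6,"dz": 1.7,"yaw": 0}
    - {"dx": 0,"dy": -7.8,"dz": 1.7,"yaw": 0}
    - {"dx": 0,"dy": -8.6,"dz": 1.5,"yaw": 0}
    - {"dx": 0,"dy": -8.87,"dz": 0.9,"yaw": 0}
    - {"dx": 0,"dy": -8.87,"dz": 0.3,"yaw": 0}
    - {"dx": 0,"dy": -8.87,"dz": 0,"yaw": 0}
    - {"dx": 0,"dy": -8.87,"dz": 0,"yaw": 0}

```text
time: 10.82
eef_pos: [0.6092, -0.1086, 0.0411]
eef_rot: [-3.14, 0.005, -0.0]
contact_force: [-0.3, 0.4, -0.2]
opening: 0.0879
finger_force: 0.0
```

step_arm:
  commands:
    - {"dx": -0.3,"dy": 0,"dz": 0,"yaw": 0}
    - {"dx": -0.5,"dy": 0,"dz": 0,"yaw": 0}
    - {"dx": -0.65,"dy": 0,"dz": 0,"yaw": 0}
    - {"dx": -0.75,"dy": 0,"dz": 0,"yaw": 0}
    - {"dx": -0.81,"dy": 0,"dz": 0,"yaw": 0}
    - {"dx": -0.81,"dy": 0,"dz": 0,"yaw": 0}

```text
time: 11.32
eef_pos: [0.5889, -0.1083, 0.0465]
eef_rot: [-3.142, -0.007, 0.001]
contact_force: [5.7, 2.3, 1.5]
opening: 0.0882
finger_force: 2.9
```

step_arm:
  commands:
    - {"dx": -0.15,"dy": 0,"dz": 0.13,"yaw": 0}
    - {"dx": -0.27,"dy": 0,"dz": 0.26,"yaw": 0}
    - {"dx": -0.38,"dy": 0,"dz": 0.39,"yaw": 0}
    - {"dx": -0.5,"dy": 0,"dz": 0.51,"yaw": 0}
    - {"dx": -0.6,"dy": 0,"dz": 0.63,"yaw": 0}
    - {"dx": -0.71,"dy": 0,"dz": 0.75,"yaw": 0}
    - {"dx": -0.94,"dy": 0,"dz": 0.97,"yaw": 0}
    - {"dx": -1.18,"dy": 0,"dz": 1.17,"yaw": 0}

```text
time: 11.98
eef_pos: [0.5567, -0.1085, 0.0849]
eef_rot: [3.14, -0.016, 0.002]
contact_force: [15.3, 3.1, 9.6]
opening: 0.0882
finger_force: 9.1
```

step_arm:
  commands:
    - {"dx": -0.2,"dy": 0,"dz": 0.19,"yaw": 0}
    - {"dx": -0.4,"dy": 0,"dz": 0.36,"yaw": 0}
    - {"dx": -0.62,"dy": 0,"dz": 0.52,"yaw": 0}
    - {"dx": -0.85,"dy": 0,"dz": 0.67,"yaw": 0}
    - {"dx": -1.08,"dy": 0,"dz": 0.79,"yaw": 0}
    - {"dx": -1.33,"dy": 0,"dz": 0.9,"yaw": 0}
    - {"dx": -1.58,"dy": 0,"dz": 1.0,"yaw": 0}
    - {"dx": -1.84,"dy": 0,"dz": 1.07,"yaw": 0}
    - {"dx": -2.0,"dy": 0,"dz": 1.12,"yaw": 0}
    - {"dx": -2.15,"dy": 0,"dz": 1.14,"yaw": 0}
    - {"dx": -2.15,"dy": 0,"dz": 1.14,"yaw": 0}
    - {"dx": -2.15,"dy": 0,"dz": 1.14,"yaw": 0}
    - {"dx": -2.15,"dy": 0,"dz": 1.14,"yaw": 0}
    - {"dx": -2.15,"dy": 0,"dz": 1.14,"yaw": 0}
    - {"dx": -2.15,"dy": 0,"dz": 1.14,"yaw": 0}

```text
time: 13.23
eef_pos: [0.4929, -0.1089, 0.1233]
eef_rot: [3.139, -0.021, 0.002]
contact_force: [6.4, 3.5, 27.1]
opening: 0.088
finger_force: 13.4
```

```bash
python3 look.py r60; python3 q.py; python3 - <<'E'
from h import *
im,d=ctrl.capture("side"); P=cloud("side",d)
g=cv2.cvtColor(im,cv2.COLOR_RGB2HSV)[...,1]<70
m=g&(P[...,1]>-.2)&(P[...,1]<-.165)&(P[...,0]>.38)&(P[...,0]<.62)&(P[...,2]>.003)&(P[...,2]<.17)
print(cv2.minAreaRect(P[m][:,[0,2]].astype(np.float32)))
E
```

```text
13.2833 [ 0.4929 -0.109   0.1233] [ 6.3  4.  26.8]
[(array([223., 196.]), 0.75), (array([248., 212.]), 0.72), (array([314., 182.]), 0.31)]
side stamp [([245, 214], 0.92), ([312, 182], 0.46)]
side crate_a_foot_l [([233, 206], 0.59), ([240, 248], 0.59)]
side crate_b_foot_l [([151, 249], 0.89), ([338, 132], 0.82), ([329, 160], 0.79), ([220, 152], 0.78), ([133, 300], 0.68), ([224, 182], 0.62)]
side crate_a [([167, 271], 0.75), ([238, 160], 0.66), ([247, 214], 0.55)]
side spot stamp [([210, 170, 51, 82], 0.73)]
top stamp [([298, 205], 0.94)]
top crate_a_foot_l [([265, 213], 0.85), ([322, 211], 0.68), ([125, 150], 0.39)]
top crate_b_foot_l [([219, 219], 0.79), ([172, 61], 0.76), ([209, 92], 0.74), ([359, 314], 0.73), ([164, 215], 0.62), ([387, 210], 0.3)]
top crate_a [([295, 201], 0.97), ([335, 290], 0.87), ([177, 94], 0.8), ([192, 197], 0.79), ([99, 256], 0.51)]
top spot stamp [([268, 210, 62, 28], 0.95)]
side hidden stamp spots L [229. 152.] R [255. 224.]
top hidden stamp spots L [190. 203.] R [292. 195.]
13.9333
((0.4619740843772888, 0.07720734179019928), (0.12192120403051376, 0.08144539594650269), 60.34257125854492)
```

View pics/r60.png

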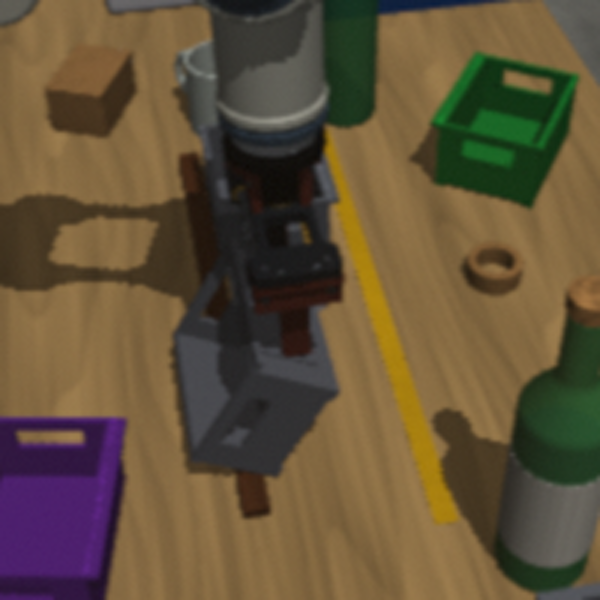

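The right crate stands at 60°. The paint itself is not visible to either camera. The stamp network follows this crate at 0.92 (side) and 0.94 (top). With the left crate tipped it still pointed at the right one, with only one 0.4 hit on the left. So I take the right crate as stamped, on the network's word alone. Letting it down.

step_arm:
  commands:
    - {"dx": 0.15,"dy": 0,"dz": -0.02,"yaw": 0}
    - {"dx": 0.31,"dy": 0,"dz": -0.07,"yaw": 0}
    - {"dx": 0.57,"dy": 0,"dz": -0.14,"yaw": 0}
    - {"dx": 0.82,"dy": 0,"dz": -0.24,"yaw": 0}
    - {"dx": 1.07,"dy": 0,"dz": -0.35,"yaw": 0}
    - {"dx": 1.3,"dy": 0,"dz": -0.47,"yaw": 0}
    - {"dx": 1.53,"dy": 0,"dz": -0.62,"yaw": 0}
    - {"dx": 1.75,"dy": 0,"dz": -0.78,"yaw": 0}
    - {"dx": 1.95,"dy": 0,"dz": -0.95,"yaw": 0}
    - {"dx": 2.15,"dy": 0,"dz": -1.14,"yaw": 0}
    - {"dx": 2.39,"dy": 0,"dz": -1.34,"yaw": 0}
    - {"dx": 2.51,"dy": 0,"dz": -1.45,"yaw": 0}
    - {"dx": 2.62,"dy": 0,"dz": -1.56,"yaw": 0}
    - {"dx": 2.73,"dy": 0,"dz": -1.68,"yaw": 0}
    - {"dx": 2.84,"dy": 0,"dz": -1.8,"yaw": 0}
    - {"dx": 2.95,"dy": 0,"dz": -1.93,"yaw": 0}
    - {"dx": 3.06,"dy": 0,"dz": -2.05,"yaw": 0}
    - {"dx": 3.18,"dy": 0,"dz": -2.18,"yaw": 0}
    - {"dx": 3.3,"dy": 0,"dz": -2.31,"yaw": 0}
    - {"dx": 3.4,"dy": 0,"dz": -2.31,"yaw": 0}

```text
time: 15.65
eef_pos: [0.5887, -0.1088, 0.0434]
eef_rot: [-3.141, 0.001, 0.0]
contact_force: [0.8, -0.7, -1.0]
opening: 0.0876
finger_force: 0.7
```

step_arm:
  commands:
    - {"dx": 0.15,"dy": 0,"dz": 0,"yaw": 0}
    - {"dx": 0.3,"dy": 0,"dz": 0,"yaw": 0}
    - {"dx": 0.5,"dy": 0,"dz": 0,"yaw": 0}
    - {"dx": 0.7,"dy": 0,"dz": 0,"yaw": 0}
    - {"dx": 0.7,"dy": 0,"dz": 0,"yaw": 0}

```text
time: 16.07
eef_pos: [0.6107, -0.109, 0.044]
eef_rot: [-3.142, -0.0, -0.0]
contact_force: [-0.2, -0.0, 0.3]
opening: 0.088
finger_force: 0.0
```

```bash
python3 rim.py
```

```text
L 699 ((0.5155850052833557, 0.15626341104507446), (0.119960255920887, 0.15109163522720337), 0.176649272441864) [0.4557 0.5754] 0.0792740926966535
R 281 ((0.559410035610199, -0.11004968732595444), (0.1478620171546936, 0.03775361180305481), 89.51840209960938) [0.5439 0.5778] 0.07945430056160979
16.1167 [ 0.6102 -0.109   0.044 ] [ 0.6 -0.6 -0.2]
```

step_arm:
  commands:
    - {"dx": 0,"dy": 0,"dz": 1,"yaw": 0}
    - {"dx": 0,"dy": 0,"dz": 2.2,"yaw": 0}
    - {"dx": -0.5,"dy": 0,"dz": 3,"yaw": 0}
    - {"dx": -1.6,"dy": 0,"dz": 3.2,"yaw": 0}
    - {"dx": -2.9,"dy": 0,"dz": 3.2,"yaw": 0}
    - {"dx": -4.2,"dy": 0,"dz": 3.2,"yaw": 0}
    - {"dx": -5.4,"dy": 0,"dz": 3,"yaw": 0}
    - {"dx": -6.2,"dy": 0,"dz": 2.4,"yaw": 0}
    - {"dx": -6.3,"dy": 0,"dz": 1.5,"yaw": 0}
    - {"dx": -6.3,"dy": 0,"dz": 0.5,"yaw": 0}
    - {"dx": -6.3,"dy": 0,"dz": -0.1,"yaw": 0}
    - {"dx": -6.3,"dy": 0,"dz": -0.4,"yaw": 0}
    - {"dx": -6.3,"dy": 0,"dz": -0.4,"yaw": 0}

```text
time: 17.2
eef_pos: [0.4193, -0.1086, 0.03]
eef_rot: [-3.14, 0.004, -0.0]
contact_force: [-0.4, -0.2, -0.3]
opening: 0.0876
finger_force: 0.0
```

```bash
python3 rim.py
```

```text
L 705 ((0.5159015655517578, 0.15650945901870728), (0.12059558182954788, 0.1515350639820099), 0.1620081663131714) [0.4557 0.5759] 0.0794090527739734
R 532 ((0.5185737013816833, -0.10999984294176102), (0.11946108937263489, 0.1487765610218048), 0.15952153503894806) [0.4602 0.5783] 0.07953341068801194
17.25 [ 0.4204 -0.1089  0.0318] [ 1.1 -0.3  0. ]
```

step_arm:
  commands:
    - {"dx": 0.4,"dy": 0,"dz": 0,"yaw": 0}
    - {"dx": 0.7,"dy": 0,"dz": 0,"yaw": 0}
    - {"dx": 0.85,"dy": 0,"dz": 0,"yaw": 0}
    - {"dx": 1.0,"dy": 0,"dz": 0,"yaw": 0}
    - {"dx": 1.2,"dy": 0,"dz": 0,"yaw": 0}
    - {"dx": 1.5,"dy": 0,"dz": 0,"yaw": 0}
    - {"dx": 1.8,"dy": 0,"dz": 0,"yaw": 0}
    - {"dx": 2.1,"dy": 0,"dz": 0,"yaw": 0}
    - {"dx": 2.4,"dy": 0,"dz": 0,"yaw": 0}
    - {"dx": 2.7,"dy": 0,"dz": 0,"yaw": 0}
    - {"dx": 3.0,"dy": 0,"dz": 0,"yaw": 0}
    - {"dx": 3.3,"dy": 0,"dz": 0,"yaw": 0}
    - {"dx": 3.6,"dy": 0,"dz": 0,"yaw": 0}
    - {"dx": 3.9,"dy": 0,"dz": 0,"yaw": 0}
    - {"dx": 4.2,"dy": 0,"dz": 0,"yaw": 0}
    - {"dx": 4.4,"dy": 0,"dz": 0,"yaw": 0}
    - {"dx": 4.5,"dy": 0,"dz": 0,"yaw": 0}
    - {"dx": 4.5,"dy": 0,"dz": 0,"yaw": 0}

```text
time: 18.75
eef_pos: [0.5568, -0.1089, 0.0319]
eef_rot: [-3.141, -0.001, -0.0]
contact_force: [-0.2, -0.1, 0.2]
opening: 0.0877
finger_force: 0.0
```

```bash
python3 rim.py
```

```text
L 696 ((0.5160422325134277, 0.15654334425926208), (0.12107471376657486, 0.15170657634735107), 0.05195831134915352) [0.4556 0.576 ] 0.07921595695372577
R 181 ((0.6485732197761536, -0.10986059159040451), (0.07984382659196854, 0.14989276230335236), 1.283534049987793) [0.6077 0.6878] 0.0795665325828052
18.8 [ 0.5564 -0.1089  0.0318] [ 0.1 -0.5  1.3]
```

step_arm:
  commands:
    - {"dx": 0.15,"dy": 0,"dz": 0,"yaw": 0}
    - {"dx": 0.4,"dy": 0,"dz": 0,"yaw": 0}
    - {"dx": 0.7,"dy": 0,"dz": 0,"yaw": 0}
    - {"dx": 1.0,"dy": 0,"dz": 0,"yaw": 0}
    - {"dx": 1.3,"dy": 0,"dz": 0,"yaw": 0}
    - {"dx": 1.6,"dy": 0,"dz": 0,"yaw": 0}
    - {"dx": 1.9,"dy": 0,"dz": 0,"yaw": 0}
    - {"dx": 2.1,"dy": 0,"dz": 0,"yaw": 0}
    - {"dx": 2.2,"dy": 0,"dz": 0,"yaw": 0}
    - {"dx": 2.2,"dy": 0,"dz": 0,"yaw": 0}

```text
time: 19.63
eef_pos: [0.6228, -0.1089, 0.032]
eef_rot: [-3.142, -0.001, -0.0]
contact_force: [-0.2, -1.1, 0.8]
opening: 0.0879
finger_force: 0.0
```

step_arm:
  commands:
    - {"dx": -0.3,"dy": 0,"dz": 0,"yaw": 0}
    - {"dx": -1,"dy": 0,"dz": 0.3,"yaw": 0}
    - {"dx": -2,"dy": 0,"dz": 1.2,"yaw": 0}
    - {"dx": -3,"dy": 0,"dz": 2.4,"yaw": 0}
    - {"dx": -4,"dy": 0,"dz": 3.6,"yaw": 0}
    - {"dx": -5,"dy": 0,"dz": 4.6,"yaw": 0}
    - {"dx": -6,"dy": 0,"dz": 5,"yaw": 0}
    - {"dx": -7,"dy": 0,"dz": 5,"yaw": 0}
    - {"dx": -7.5,"dy": 0,"dz": 5,"yaw": 0}
    - {"dx": -7.5,"dy": 0,"dz": 5,"yaw": 0}

```text
time: 20.47
eef_pos: [0.3955, -0.1092, 0.1839]
eef_rot: [3.14, -0.004, -0.001]
contact_force: [0.4, -0.1, 0.1]
opening: 0.0878
finger_force: 0.0
```

```bash
python3 rim.py; python3 - <<'E'
from h import *
im,_=ctrl.capture("top"); save(im,"pics/end.png")
for l in("tin","reel","bottle_l","mug","driver_grip"): print(l,[np.round(r["uv"]).tolist() for r in ctrl.mark_of("top",l)[:2]])
E
```

```text
L 701 ((0.516398012638092, 0.15655824542045593), (0.15142063796520233, 0.12163291871547699), 89.96809387207031) [0.4557 0.5759] 0.07929778822427398
R 696 ((0.6943030953407288, -0.11000891774892807), (0.14881251752376556, 0.12294244766235352), 89.52851867675781) [0.6333 0.7548] 0.07960571389088193
20.5167 [ 0.3967 -0.1092  0.1832] [ 0.4 -0.1 -0. ]
tin [[240.0, 186.0]]
reel [[244.0, 120.0]]
bottle_l [[123.0, 152.0], [360.0, 142.0]]
mug [[123.0, 198.0]]
driver_grip [[384.0, 210.0]]
```

View pics/end.png

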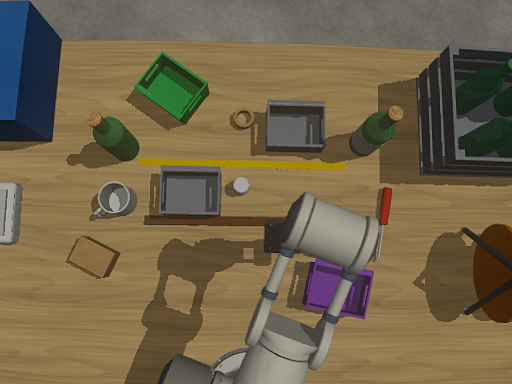

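The right crate at pixels (295,125) stands about 24 mm beyond the tape's far edge. The left crate at (190,190) and the bystanders are where they were, and the arm is clear of everything.

```bash
python3 -c "
from workcell import ctrl; print(ctrl.hand_in())"
```

```text
the job is handed in; nothing more can be done
None
```

I tipped both crates to about 60° and let them down flat, then pushed the right crate to about 24 mm past the tape and handed in; neither camera could see the undersides, so choosing the right crate rests only on the stamp network (0.92 side, 0.94 top), not on a sighting of the paint, and the hand-in returned no verdict.

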